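Pack the water press-fitting kit

ROBOT

A 6-joint arm with a two-finger parallel gripper is mounted at the origin on the work surface. World frame = base frame: x ahead of the robot, y to its left, z up, the work surface at z = 0. Lengths are in m, angles in rad, forces in N, time in s.
With the tool pointing down it reaches from about 0.275 to 0.875 m from the base axis. Payload 12.5 kg.
Tool frame: the origin (TCP) lies on the centre line of the jaws, within the pads' length; the fingertips stand arm.tip_extent ahead of it and the grasp point (between the pads) lies 5 mm behind it (arm.tip_extent is the distance from the TCP to the fingertips, in m); z points along the fingers, y is the line along which they close (so a half turn about z gives the same grasp; the last joint's range is limited). The gripper opens to 85 mm and grips with 20 to 120 N. Pads are 22 mm wide; open, the fingers measure 114 mm over their backs; the gripper's body (76 mm by 85 mm) begins 54 mm behind the grasp point. The pads swing forward as they close: fully open they stand 13 mm farther back than shut.
Start: joints at [1.027, 0.351, 1.652, -0, 1.139, -0.085], TCP at [0.244, 0.493, 0.245] pointing down, gripper open.
Joint ranges: [-2.75, 2.75], [-0.79, 2.1], [0.01, 2.65], [-1.57, 4.71], [0.07, 3.14], [-2.87, 2.87]. Speed limits (rad/s): [2.22, 2.22, 2.79, 3.14, 3.14, 3.14].

INTERFACE

Orientations are given as a rotation vector (axis times angle).
In Python, from rig import arm gives the robot as it stands.
- The arm moves only by the shell command python3 -m crank 'ROWS' [FORCE]. ROWS is JSON, a list of rows, each a list of 7 numbers: the shift along the tool's x, y, z scaled (see below), then the turn, a rotation vector about the tool's x, y, z scaled (see below), then the opening, from 0 (shut) to 1 (fully open). In form: [[tx, ty, tz, wx, wy, wz, gripper], ...]. A call has 1 to 10 rows; each row shifts and turns the commanded pose from where the row before left it, along the tool's axes as they then stand; what a row does not reach is not made up. The controller multiplies each number of a shift by 0.04 m and each number of a turn by 4 degrees. A row lasts 1/8 s, in which the tool goes at most 62.5 mm and 10.7 degrees, less where a joint would pass 70% of its speed; a pose out of reach is approached as far as the arm can. A call with a number of a shift or a turn outside -1 to 1 is refused whole. A call with a gripper value outside its range is refused whole. The fingers move at their own pace and stop on an object; FORCE is the grip in N (left out, the last holds). Time passes only in rows, so rows that do not move let the fingers close. It gives the time, the measured TCP pose, the force, the opening and the grip force at its end, in the units of the state.
- arm.state(): the state, without advancing time (a new reading comes with each control period).
- arm.capture(name): name is "scene" or "top"; returns a dict with "pixels" (384x512x3 uint8, red, green, blue), "camera_matrix" (3x3 intrinsics, pixels), "D" ([k1, k2, p1, p2, k3] as OpenCV has them; the pictures are not rectified), "pose" (4x4, takes a point from camera to world coordinates). Camera axes: x right, y up, looking along -z (the intrinsics and any distortion apply to the point x, -y, -z); pixel columns grow to the right and rows downward; lengths in m; the calibration is good to about 2 mm. A picture is of the moment at which its call begins. There is no depth.
- arm.finish_job(): hands the job in; it is judged then, once.
Trained networks look in the newest picture that a camera, given by its name, has taken for a name from the list of things; names that differ only in an ending like _2 or _b are one class to them, and where a whole thing is asked for, a point or a joint stands for the part that bears it (a point fixed in the world has none). Each returns a list of dicts, best first, with "confidence" (0 to 1); they miss things now and then, are a little off and sometimes report something else, mostly with a low value. They report only what shows in the picture. A call takes as long as a camera call. They do not tell look-alikes from the thing itself.
- arm.look_for(name, camera): "location" ([x, y, z] in m, in world coordinates, good to about 4 mm: the middle of the surface that is visible of it).
- arm.masks_of(name, camera): "region" (384x512 bool, what is visible of it).
- arm.tip_of(name, camera): "location" ([x, y, z] in m, in world coordinates, good to about 4 mm: a listed point, or the origin of a listed thing).
The state is a dict: "clock": time; "qpos": joint angles; "joint_vel": joint speeds; "joint_torque": joint torques, N m; "tool_pos": TCP position; "tool_rot": TCP orientation; "wrist_force": force on the tool from outside, world axes, zero at the start; "wrist_torque": the same for the moment, N m; "width": finger opening in m; "finger_force": force on a finger pad.
Only numpy, scipy, OpenCV 4.12 (cv2) and the standard library are available. Lean on these libraries where they do the work, as an engineer would, in place of code of your own. Each camera call takes 0.05 s, during which the arm holds its last target. There are 200 camera calls.

TASK

Pack the water kit: take the four copper press fittings with green rings (elbow, tee, coupling and end cap) from the mat and put each into the insert of the blue tray whose floor shows its outline, lying flat on the insert's floor, the cap standing on its open end. Set them down gently rather than dropping them, and leave the gas fittings with yellow rings where they lie.

Things in the scene. Friction and masses are not known exactly. Their poses are not given: they have to be found in the camera images.
- elbow: Water elbow, 90 g, to pack: copper press fitting, tube 27 mm in diameter, green rings (31 mm in diameter, 12 mm wide) round its open ends; it rests on the rings, tube axes 15.5 mm up. Origin at axis height: the axes of its two 52 mm legs cross at (-18,-18,0) mm and run from there along +x and +y, straight beyond 26 mm; z normal to the L.
- tee: Water tee, 110 g, to pack: copper press fitting, tube 27 mm in diameter, green rings (31 mm in diameter, 12 mm wide) round its open ends; it rests on the rings, tube axes 15.5 mm up. Origin at axis height: the 84 mm run lies along x at y = -10 mm (x -42 to 42); the branch runs from its middle along +y to y = +40 mm; z normal to the T.
- coupling: Water coupling, 60 g, to pack: copper press fitting, tube 27 mm in diameter, green rings (31 mm in diameter, 12 mm wide) round its open ends; it rests on the rings, tube axes 15.5 mm up. Straight sleeve 64 mm long lying on its side, can roll. Origin at its centre, x along the tube axis.
- cap: Water end cap, 40 g, to pack: copper stop with a domed top standing on its open end, 34.5 mm tall; green ring 31 mm in diameter round its lowest 12 mm, copper 27 mm in diameter above. Origin at the centre of its underside, z up. All fittings start on a dark fixed mat 3 mm thick; a red stopper and a brass plug 20 mm wide and high stand among them.
- gas_elbow: Gas elbow, stays where it is: same as the water elbow but with yellow rings. Origin at axis height: the axes of its two 52 mm legs cross at (-18,-18,0) mm and run from there along +x and +y, straight beyond 26 mm; z normal to the L.
- gas_coupling: Gas coupling, stays where it is: same as the water coupling but with yellow rings. Straight sleeve 64 mm long lying on its side, can roll. Origin at its centre, x along the tube axis.
- insert_elbow: Light-grey open box with the life-size black outline of an L (elbow) on its floor. Outside 107 (x) x 128 (y) x 28 mm high, walls and floor 4 mm. Origin: centre of its underside, 4 mm above the table; z up. Fixed, one of four side by side (2 x 2) in a fixed blue tray, 224 x 266 mm, rim 34 mm above the table.
- insert_tee: Light-grey open box with the life-size black outline of a T (tee) on its floor. Outside 107 (x) x 128 (y) x 28 mm high, walls and floor 4 mm. Origin: centre of its underside, 4 mm above the table; z up. Fixed, one of four side by side (2 x 2) in a fixed blue tray, 224 x 266 mm, rim 34 mm above the table.
- insert_coupling: Light-grey open box with the life-size black outline of a bar with wider ends (coupling) on its floor. Outside 107 (x) x 128 (y) x 28 mm high, walls and floor 4 mm. Origin: centre of its underside, 4 mm above the table; z up. Fixed, one of four side by side (2 x 2) in a fixed blue tray, 224 x 266 mm, rim 34 mm above the table.
- insert_cap: Light-grey open box with the life-size black outline of a round disc (cap) on its floor. Outside 107 (x) x 128 (y) x 28 mm high, walls and floor 4 mm. Origin: centre of its underside, 4 mm above the table; z up. Fixed, one of four side by side (2 x 2) in a fixed blue tray, 224 x 266 mm, rim 34 mm above the table.
Mind the look-alikes: they are no part of the job. What is shaped like the cap but pink or purple is not meant.

How it is judged:
At the end, for the whole second after the job is handed in: Each green-ringed fitting rests on the floor of the insert with its own outline (origin within 42 mm in x, 52 mm in y of the insert's centre, height within 4 mm, flat or, for the cap, upright within 0.15 rad), pointing any way. The gas elbow and gas coupling are within 30 mm of their start (x of elbow in the frame of insert_elbow between -0.042 and 0.042 m and y of elbow in the frame of insert_elbow between -0.052 and 0.052 m and z of elbow in the frame of insert_elbow between 0.0155 and 0.0235 m and angle between the z axis of elbow and the z axis of insert_elbow, either way round below 0.15 rad and linear speed of each of elbow, tee, coupling, cap below 0.02 m/s and angular speed of each of elbow, tee, coupling, cap below 0.3 rad/s and x of tee in the frame of insert_tee between -0.042 and 0.042 m and y of tee in the frame of insert_tee between -0.052 and 0.052 m and z of tee in the frame of insert_tee between 0.0155 and 0.0235 m and angle between the z axis of tee and the z axis of insert_tee, either way round below 0.15 rad and x of coupling in the frame of insert_coupling between -0.042 and 0.042 m and y of coupling in the frame of insert_coupling between -0.052 and 0.052 m and z of coupling in the frame of insert_coupling between 0.0155 and 0.0235 m and angle between the x axis of coupling and the z axis of insert_coupling, either way round above 1.42 rad and x of cap in the frame of insert_cap between -0.042 and 0.042 m and y of cap in the frame of insert_cap between -0.052 and 0.052 m and z of cap in the frame of insert_cap between 0 and 0.008 m and angle between the z axis of cap and the z axis of insert_cap, either way round below 0.15 rad and distance of each of gas_elbow, gas_coupling from where it was at the start of the episode below 0.03 m); the robot touches nothing.
It fails at once if the gas elbow with yellow rings is moved more than 30 mm (distance of gas_elbow from where it was at the start of the episode above 0.03 m).
It fails at once if the gas coupling with yellow rings is moved more than 30 mm (distance of gas_coupling from where it was at the start of the episode above 0.03 m).
It fails at once if a green-ringed fitting is dropped or thrown (over 0.8 m/s while the fingers do not touch it: a fall of more than about 3 cm) ((linear speed of elbow above 0.8 m/s and contact force between the fingers and elbow below 0.05 N) or (linear speed of tee above 0.8 m/s and contact force between the fingers and tee below 0.05 N) or (linear speed of coupling above 0.8 m/s and contact force between the fingers and coupling below 0.05 N) or (linear speed of cap above 0.8 m/s and contact force between the fingers and cap below 0.05 N)).
It also fails if it takes over 128 s, if anything falls off the work surface, if the arm or the gripper's body presses on something with over 40 N, if the wrist force passes 120 N, or if a joint passes its speed limit or range.

## Working session

There is one attempt and no reset: what is moved stays moved. The work goes in short steps, Python scripts to look and compute and a shell command to move; the robot and the scene stay as the last step left them, time stands still between calls to the robot, and variables do not carry over. Pictures are saved under pics/ and viewed, at most 14 in all, crops included, and the job is handed in when it is done.

```bash
mkdir -p pics; ls
python3 - <<'E'
from rig import arm
import cv2,numpy as np
print(arm.state(), arm.tip_extent)
for c in ("top","scene"):
    r=arm.capture(c); cv2.imwrite(f"pics/{c}0.png",r["pixels"][:,:,::-1]); print(c,r["camera_matrix"],r["D"],r["pose"])
for n in ["elbow","tee","coupling","cap","gas_elbow","gas_coupling","insert_elbow","insert_tee","insert_coupling","insert_cap"]:
    print(n,[(np.round(d["location"],3).tolist(),round(d["confidence"],2)) for d in arm.tip_of(n,"top")])
E
```

```text
pics
{'clock': 0.0, 'qpos': array([ 1.02742168e+00,  3.51222174e-01,  1.65241180e+00,  2.29007517e-05,
        1.13907981e+00, -8.46191305e-02]), 'joint_vel': array([-1.35302994e-03,  1.15681437e-05,  5.47581695e-04,  1.82555293e-03,
       -4.33009333e-04,  3.03706872e-04]), 'joint_torque': array([-6.89399476e-04, -5.06092572e+01, -2.91408366e+01, -1.57103973e-04,
        4.42811273e-03,  1.27422186e-05]), 'tool_pos': array([0.24338256, 0.4928811 , 0.24477078]), 'tool_rot': array([-7.14240362e-01, -3.05894794e+00,  1.66467416e-03]), 'wrist_force': array([-0.37335389,  0.96276683,  0.27443362]), 'wrist_torque': array([-0.02348532, -0.05950793,  0.03946625]), 'finger_force': 0.0, 'width': 0.0855595839015855} 0.014
top [[483.00966153   0.         254.11734669]
 [  0.         483.00966153 188.94383478]
 [  0.           0.           1.        ]] [0.01551367 0.         0.         0.         0.        ] [[-1.80910508e-02  9.89197843e-01 -1.45465944e-01  3.65518475e-01]
 [-9.99830910e-01 -1.83780904e-02 -6.29533175e-04  6.04733299e-02]
 [-3.29611914e-03  1.45429959e-01  9.89363059e-01  1.27
[... 369 characters left out ...]
 0.00670613  0.83686016  0.54737565  0.60959639]
 [ 0.          0.          0.          1.        ]]
elbow [([0.432, 0.352, 0.02], 0.73), ([0.434, 0.212, 0.02], 0.64)]
tee [([0.57, 0.231, 0.016], 0.74)]
coupling [([0.432, 0.352, 0.022], 0.65), ([0.58, -0.266, 0.004], 0.45)]
cap [([0.721, 0.275, 0.001], 0.7), ([0.394, 0.482, 0.002], 0.48), ([0.557, 0.35, 0.004], 0.47), ([0.719, 0.404, 0.004], 0.45)]
gas_elbow [([0.438, 0.091, 0.018], 0.8)]
gas_coupling [([0.572, 0.091, 0.016], 0.64)]
insert_elbow [([0.581, -0.264, 0.006], 0.93), ([0.57, 0.229, 0.015], 0.58)]
insert_tee [([0.467, -0.145, 0.006], 0.81)]
insert_coupling [([0.472, -0.269, 0.001], 0.69)]
insert_cap [([0.571, -0.137, 0.003], 0.86)]
```

View pics/top0.png

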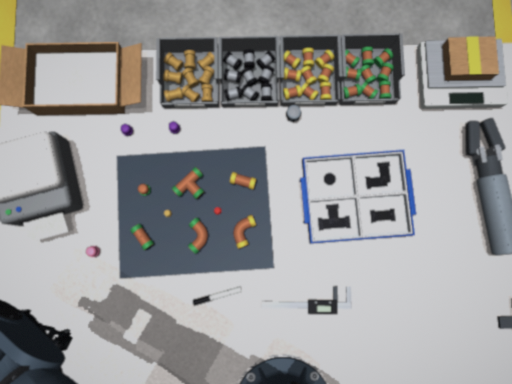

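View pics/scene0.png

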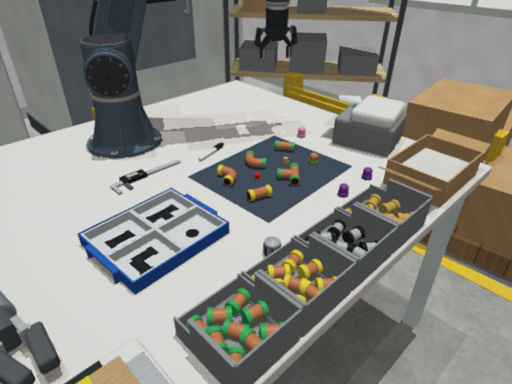

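```bash
cat > h.py <<'E'
from rig import arm
import cv2,numpy as np
def grab(c="top"): return arm.capture(c)
def w(r,uv,z):
    p=cv2.undistortPoints(np.float64(uv).reshape(-1,1,2),r["camera_matrix"],r["D"]).reshape(-1,2)
    d=np.c_[p[:,0],-p[:,1],-np.ones(len(p))]@r["pose"][:3,:3].T
    o=r["pose"][:3,3]; return (o+d*((z-o[2])/d[:,2])[:,None])
def blobs(r,box,kind,z=.0185,amin=8):
    h=cv2.cvtColor(r["pixels"],cv2.COLOR_RGB2HSV)
    lo,hi={"green":((45,120,60),(85,255,255)),"copper":((3,110,90),(17,230,255)),"yellow":((19,120,80),(34,255,255)),"black":((0,0,0),(180,255,60))}[kind]
    m=cv2.inRange(h,lo,hi); k=np.zeros_like(m); x0,y0,x1,y1=box; k[y0:y1,x0:x1]=255
    n,l,s,c=cv2.connectedComponentsWithStats(m&k)
    return [(np.round(c[i],1).tolist(),int(s[i,4]),np.round(w(r,c[i],z)[0,:2],4).tolist()) for i in range(1,n) if s[i,4]>=amin]
E
python3 - <<'E'
from h import *
r=grab()
for k in("green","copper","yellow"):
    print(k); [print(b) for b in blobs(r,(115,145,275,278),k)]
print("black"); [print(b) for b in blobs(r,(305,155,412,240),"black",.008,40)]
cv2.imwrite("pics/crop1.png",cv2.resize(r["pixels"][145:280,112:275,::-1],None,fx=4.4,fy=4.4,interpolation=cv2.INTER_CUBIC))
E
```

```text
green
([197.4, 171.9], 31, [0.5977, 0.2099])
([176.9, 191.1], 28, [0.5475, 0.2637])
([198.1, 193.1], 38, [0.5414, 0.208])
([193.4, 221.8], 36, [0.4664, 0.2203])
([135.3, 227.6], 34, [0.4541, 0.3707])
([147.2, 244.8], 42, [0.4094, 0.3393])
([192.6, 248.1], 31, [0.3987, 0.2222])
copper
([188.5, 183.0], 289, [0.5686, 0.2332])
([242.2, 180.3], 136, [0.5732, 0.0922])
([142.6, 188.6], 71, [0.556, 0.3533])
([240.9, 229.6], 239, [0.4438, 0.0975])
([199.8, 235.0], 251, [0.432, 0.2038])
([141.1, 235.8], 137, [0.4326, 0.3553])
yellow
([232.8, 177.7], 54, [0.5805, 0.1167])
([251.9, 182.9], 59, [0.5656, 0.0668])
([167.5, 213.0], 24, [0.4906, 0.2877])
([251.4, 220.4], 56, [0.4673, 0.0699])
([241.9, 243.6], 59, [0.4077, 0.0953])
black
([379.7, 176.7], 275, [0.5778, -0.2716])
([329.2, 178.6], 69, [0.5752, -0.1381])
([333.4, 219.3], 328, [0.467, -0.1446])
([382.3, 215.1], 174, [0.4758, -0.2726])
```

View pics/crop1.png

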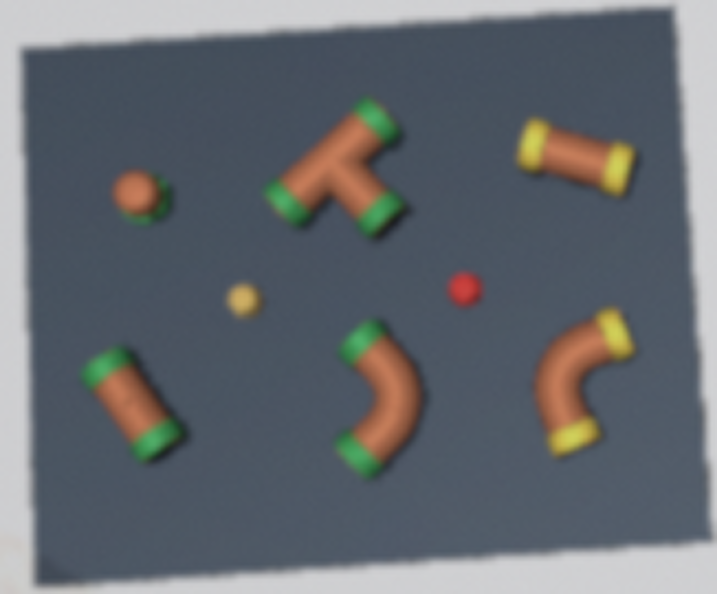

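```bash
cat >> h.py <<'E'
from scipy.spatial.transform import Rotation as R
def go(x,y,z,ang):
    """units: level shift (tool x,y) and z from the measured pose to the target, after squaring up; turn about tool z"""
    s=arm.state(); T=R.from_rotvec(s["tool_rot"]).as_matrix()
    a=np.degrees(np.arctan2(T[1,1],T[0,1])); d=(ang-a+90)%180-90
    u=T.T@(np.array([x,y,z])-s["tool_pos"])/.04
    e=R.from_matrix(T.T@np.array([[0,0,0],[0,0,0],[0,0,-1]]).T if 0 else np.eye(3))
    t=np.cross([0,0,1],T.T@[0,0,-1]); t=np.degrees(t)/4
    print("pos",s["tool_pos"].round(4),"ang",round(a,1),"q",s["qpos"].round(2),"F",s["wrist_force"].round(1),"w",round(s["width"],4),round(float(s["finger_force"]),1),"t",s["clock"])
    print("shift units (no turn before):",u.round(2),"turn z units:",round(-d/4,2),"alt",round((-d+180*np.sign(d))/4,2),"tilt fix",t.round(2))
    a2=np.radians(ang); T2y=np.array([np.cos(a+0)*0+np.cos(np.radians(a+d)),np.sin(np.radians(a+d)),0]); T2z=np.array([0,0,-1]); T2x=np.cross(T2y,T2z)
    print("shift units after turn:",(np.array([T2x,T2y,T2z])@(np.array([x,y,z])-s["tool_pos"])/.04).round(2))
E
python3 - <<'E'
from h import *
go(.4318,.355,.12,125.1)
E
```

```text
pos [0.2435 0.4931 0.2453] ang 63.7 q [ 1.03  0.35  1.65  0.    1.14 -0.08] F [0.6 0.8 0. ] w 0.0855 0.0 t 0.65
shift units (no turn before): [-5.75 -1.01  3.13] turn z units: -15.35 alt 29.65 tilt fix [ 0. -0.  0.]
shift units after turn: [-1.87 -5.53  3.13]
```

```bash
python3 -m crank '[[-0.958,-0.168,0.4,0,0,0,1],[-0.958,-0.168,0.5,0,0,0,1],[-0.958,-0.168,0.5,0,0,0,1],[-0.958,-0.168,0.5,0,0,0,1],[-0.958,-0.168,0.5,0,0,0,1],[-0.958,-0.168,0.5,0,0,0,1],[0,0,0,0,0,-1,1],[0,0,0,0,0,-1,1],[0,0,0,0,0,-1,1],[0,0,0,0,0,-1,1]]' 40; python3 -m crank '[[0,0,0,0,0,-1,0.8],[0,0,0,0,0,-1,0.8],[0,0,0,0,0,-1,0.8],[0,0,0,0,0,-1,0.8],[0,0,0,0,0,-1,0.8],[0,0,0,0,0,-1,0.8],[0,0,0,0,0,-1,0.8],[0,0,0,0,0,-1,0.8],[0,0,0,0,0,-1,0.8],[0,0,0,0,0,-1,0.8]]'; python3 -m crank '[[0,0,0,0,0,-1,0.8],[0,0,0,0,0,-0.35,0.8],[0,0,0,0,0,0,0.8]]'; python3 -c "
from h import *
go(.4318,.355,.02,125.1)"
```

```text
clock: 1.9
tool_pos: [0.4319, 0.3551, 0.1293]
tool_rot: [0.278, 3.129, 0.0]
wrist_force: [-0.7, 1.0, -0.5]
width: 0.0852
finger_force: 0.0
clock: 3.15
tool_pos: [0.4319, 0.3552, 0.1293]
tool_rot: [-0.809, 3.036, 0.0]
wrist_force: [-0.8, -0.8, -0.9]
width: 0.0685
finger_force: 0.0
clock: 3.52
tool_pos: [0.4318, 0.3552, 0.1293]
tool_rot: [-0.946, 2.996, -0.0]
wrist_force: [-0.2, -0.3, 0.0]
width: 0.0683
finger_force: 0.0
pos [0.4318 0.3552 0.1293] ang 125.1 q [ 0.61  0.51  1.73 -0.    0.9  -1.58] F [-0.2 -0.3  0. ] w 0.0683 0.0 t 3.525
shift units (no turn before): [ 0.   -0.    2.73] turn z units: -0.01 alt 44.99 tilt fix [-0.  0.  0.]
shift units after turn: [ 0.   -0.    2.73]
```

```bash
python3 -m crank '[[0,0,0.8,0,0,0,0.8],[0,0,0.8,0,0,0,0.8],[0,0,0.6,0,0,0,0.8],[0,0,0.3,0,0,0,0.8],[0,0,0.23,0,0,0,0.8],[0,0,0,0,0,0,0.8]]' 40;  python3 -m crank '[[0,0,0,0,0,0,0],[0,0,0,0,0,0,0],[0,0,0,0,0,0,0],[0,0,0,0,0,0,0],[0,0,0,0,0,0,0],[0,0,0,0,0,0,0]]'; python3 -m crank '[[0,0,-0.3,0,0,0,0],[0,0,-0.5,0,0,0,0],[0,0,-0.7,0,0,0,0],[0,0,-0.8,0,0,0,0],[0,0,-0.4,0,0,1,0],[0,0,0,0,0,1,0],[0,0,0,0,0,1,0],[0,0,0,0,0,1,0]]'; python3 -m crank '[[0,0,0,0,0,1,0],[0,0,0,0,0,1,0],[0,0,0,0,0,1,0],[0,0,0,0,0,0.9,0]]'; python3 -c "
from h import *
go(.4754,-.273,.028,93.4)"
```

```text
clock: 4.28
tool_pos: [0.4318, 0.3552, 0.0201]
tool_rot: [0.947, -2.995, 0.0]
wrist_force: [0.3, 0.0, 0.1]
width: 0.0684
finger_force: 0.0
clock: 5.03
tool_pos: [0.4321, 0.3553, 0.0207]
tool_rot: [-0.947, 2.995, 0.0]
wrist_force: [-0.6, -1.4, 6.2]
width: 0.0253
finger_force: 39.0
clock: 6.02
tool_pos: [0.4318, 0.3551, 0.1288]
tool_rot: [-0.518, 3.098, 0.0]
wrist_force: [-0.1, -0.1, -0.2]
width: 0.0257
finger_force: 39.4
clock: 6.52
tool_pos: [0.4318, 0.3551, 0.1288]
tool_rot: [-0.093, 3.14, 0.0]
wrist_force: [-0.3, -0.2, -1.0]
width: 0.0254
finger_force: 39.4
pos [0.4318 0.3551 0.1288] ang 93.4 q [ 0.61  0.51  1.73  0.    0.9  -1.02] F [-0.3 -0.2 -1. ] w 0.0254 39.4 t 6.525
shift units (no turn before): [ -0.16 -15.74   2.52] turn z units: -0.0 alt 45.0 tilt fix [ 0.  0. -0.]
shift units after turn: [ -0.16 -15.74   2.52]
```

```bash
python3 -m crank '[[0,-0.5,0,0,0,0,0],[0,-1,0,0,0,0,0],[0,-1,0,0,0,0,0],[0,-1,0,0,0,0,0],[0,-1,0,0,0,0,0],[0,-1,0,0,0,0,0],[0,-1,0,0,0,0,0],[0,-1,0,0,0,0,0],[0,-1,0,0,0,0,0],[0,-1,0,0,0,0,0]]'; python3 -m crank '[[0,-1,0,0,0,0,0],[0,-1,0,0,0,0,0],[0,-1,0,0,0,0,0],[0,-1,0,0,0,0,0],[0,-1,0,0,0,0,0],[-0.08,-0.74,0,0,0,0,0],[-0.08,-0.5,0,0,0,0,0],[0,0,0,0,0,0,0]]'; python3 -c "
from h import *
go(.4754,-.273,.027,93.4)
r=grab();cv2.imwrite('pics/c2.png',cv2.resize(r['pixels'][130:280,100:420,::-1],None,fx=2.5,fy=2.5))"
```

```text
clock: 7.78
tool_pos: [0.4545, -0.0261, 0.1286]
tool_rot: [-0.098, 3.14, -0.0]
wrist_force: [1.1, 0.1, -0.7]
width: 0.0259
finger_force: 39.5
clock: 8.78
tool_pos: [0.4765, -0.2737, 0.1282]
tool_rot: [-0.095, 3.14, -0.0]
wrist_force: [-0.3, 0.1, 0.6]
width: 0.0257
finger_force: 39.5
pos [ 0.4765 -0.2737  0.1282] ang 93.5 q [-0.61  0.5   1.75 -0.    0.89 -2.24] F [-0.3  0.1  0.6] w 0.0257 39.5 t 8.775
shift units (no turn before): [0.03 0.02 2.53] turn z units: 0.02 alt -44.98 tilt fix [-0.  0.  0.]
shift units after turn: [0.03 0.02 2.53]
```

View pics/c2.png

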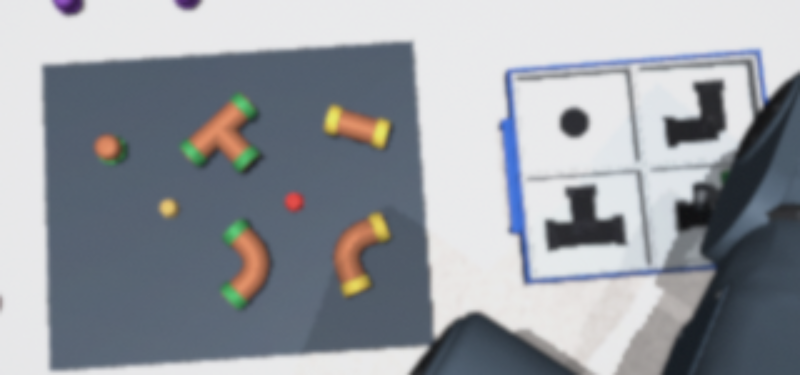

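```bash
python3 -m crank '[[0,0,0.8,0,0,0,0],[0,0,0.8,0,0,0,0],[0,0,0.5,0,0,0,0],[0,0,0.25,0,0,0,0],[0,0,0.12,0,0,0,0],[0,0,0.05,0,0,0,0],[0,0,0.02,0,0,0,0],[0,0,0,0,0,0,0]]'; python3 -m crank '[[0,0,0,0,0,0,0.4],[0,0,0,0,0,0,0.55],[0,0,0,0,0,0,0.55],[0,0,0,0,0,0,0.55]]'; python3 -m crank '[[0,0,-0.4,0,0,0,0.55],[0,0,-0.8,0,0,0,0.55],[0,0,-0.8,0,0,0,0.6],[0,0,-0.8,0,0,0,0.6],[0,0,0,0,0,0,0.6]]'; python3 -c "
from h import *
go(.554,.35,.12,93.4)"
```

```text
clock: 9.82
tool_pos: [0.477, -0.273, 0.0269]
tool_rot: [-0.096, 3.14, -0.001]
wrist_force: [0.1, 0.4, -1.1]
width: 0.0253
finger_force: 39.5
clock: 10.32
tool_pos: [0.4768, -0.2729, 0.0265]
tool_rot: [-0.096, 3.14, -0.0]
wrist_force: [-0.5, 1.5, -0.4]
width: 0.0472
finger_force: 0.0
clock: 10.95
tool_pos: [0.4779, -0.2736, 0.1417]
tool_rot: [-0.096, 3.136, -0.005]
wrist_force: [-0.1, 0.0, -0.2]
width: 0.0511
finger_force: 0.0
pos [ 0.4779 -0.2736  0.1417] ang 93.5 q [-0.6   0.48  1.75  0.    0.91 -2.24] F [-0.1  0.  -0.2] w 0.0511 0.0 t 10.95
shift units (no turn before): [-2.85 15.45  0.5 ] turn z units: 0.03 alt -44.97 tilt fix [-0.05  0.06  0.  ]
shift units after turn: [-2.82 15.45  0.54]
```

```bash
python3 -m crank '[[-0.18,0.95,0,0,0,0,0.7],[-0.18,0.95,0,0,0,0,0.7],[-0.18,0.95,0,0,0,0,0.7],[-0.18,0.95,0,0,0,0,0.7],[-0.18,0.95,0,0,0,0,0.7],[-0.18,0.95,0,0,0,0,0.7],[-0.18,0.95,0,0,0,0,0.7],[-0.18,0.95,0,0,0,0,0.7],[-0.18,0.95,0,0,0,0,0.7],[-0.18,0.95,0,0,0,0,0.7]]'; python3 -m crank '[[-0.18,0.95,0,0,0,0,0.7],[-0.18,0.95,0,0,0,0,0.7],[-0.18,0.95,0,0,0,0,0.7],[-0.18,0.95,0,0,0,0,0.7],[-0.18,0.95,0,0,0,0,0.7],[-0.14,0.95,0,0,0,0,0.7],[0,0.25,0.5,0,0,0,0.7],[0,0,0,0,0,0,0.7]]'; python3 -c "
from h import *
go(.554,.35,.0205,93.4)
r=grab()
print(blobs(r,(305,155,412,240),'green',.0235,5),blobs(r,(305,155,412,240),'copper',.0235,5))"
```

```text
clock: 12.2
tool_pos: [0.5251, 0.1121, 0.1383]
tool_rot: [0.096, -3.139, 0.0]
wrist_force: [1.1, -0.3, -1.0]
width: 0.0598
finger_force: 0.0
clock: 13.2
tool_pos: [0.5509, 0.3502, 0.1159]
tool_rot: [0.097, -3.136, 0.003]
wrist_force: [-0.4, 0.5, 0.2]
width: 0.06
finger_force: 0.0
pos [0.5509 0.3502 0.1159] ang 93.6 q [ 0.5   0.68  1.46 -0.    1.   -1.14] F [-0.4  0.5  0.2] w 0.06 0.0 t 13.2
shift units (no turn before): [-0.09 -0.    2.38] turn z units: 0.04 alt -44.96 tilt fix [-0.03 -0.06  0.  ]
shift units after turn: [-0.08 -0.01  2.39]
[([382.3, 204.7], 21, [0.5015, -0.2703]), ([384.8, 225.0], 26, [0.4489, -0.2737])] [([384.0, 214.6], 142, [0.4757, -0.2732])]
```

```bash
python3 -m crank '[[-0.08,0,0.7,0,-0.06,0,0.7],[0,0,0.8,0,0,0,0.7],[0,0,0.5,0,0,0,0.7],[0,0,0.25,0,0,0,0.7],[0,0,0.13,0,0,0,0.7],[0,0,0,0,0,0,0.7]]' 40; python3 -m crank '[[0,0,0,0,0,0,0],[0,0,0,0,0,0,0],[0,0,0,0,0,0,0],[0,0,0,0,0,0,0],[0,0,0,0,0,0,0]]'; python3 -m crank '[[0,0,-0.3,0,0,0,0],[0,0,-0.5,0,0,0,0],[0,0,-0.7,0,0,0,0],[0,0,-0.8,0,0,0,0],[0,0,-0.2,0,0,0,0],[0,0,0,0,0,0,0]]'; python3 -c "
from h import *
go(.5756,-.1378,.12,93.4)"
```

```text
clock: 14.0
tool_pos: [0.556, 0.3512, 0.0237]
tool_rot: [-0.096, 3.135, 0.001]
wrist_force: [0.3, 0.4, -0.3]
width: 0.0597
finger_force: 0.0
clock: 14.62
tool_pos: [0.5561, 0.3513, 0.0242]
tool_rot: [-0.096, 3.135, 0.001]
wrist_force: [-1.5, -0.6, 5.2]
width: 0.0285
finger_force: 39.0
clock: 15.38
tool_pos: [0.5554, 0.3511, 0.1238]
tool_rot: [-0.096, 3.135, 0.001]
wrist_force: [-0.5, 0.8, -1.3]
width: 0.0277
finger_force: 39.4
pos [0.5554 0.3511 0.1238] ang 93.5 q [ 0.49  0.67  1.45 -0.    1.01 -1.14] F [-0.5  0.8 -1.3] w 0.0277 39.4 t 15.375
shift units (no turn before): [  0.25 -12.23   0.09] turn z units: 0.03 alt -44.97 tilt fix [ 0.01  0.07 -0.  ]
shift units after turn: [  0.22 -12.23   0.1 ]
```

```bash
python3 -m crank '[[0.02,-0.5,0,0,0,0,0],[0.02,-1,0,0,0,0,0],[0.02,-1,0,0,0,0,0],[0.02,-1,0,0,0,0,0],[0.02,-1,0,0,0,0,0],[0.02,-1,0,0,0,0,0],[0.02,-1,0,0,0,0,0],[0.02,-1,0,0,0,0,0],[0.02,-1,0,0,0,0,0],[0.02,-1,0,0,0,0,0]]'; python3 -m crank '[[0,-1,0,0,0,0,0],[0,-1,0,0,0,0,0],[0,-0.73,0,0,0,0,0],[0,0,0,0,0,0,0],[0,0,0.7,0,0,0,0],[0,0,0.7,0,0,0,0],[0,0,0.5,0,0,0,0],[0,0,0.2,0,0,0,0],[0,0,0,0,0,0,0]]'; python3 -c "
from h import *
go(.5756,-.1378,.0295,93.4)"
```

```text
clock: 16.62
tool_pos: [0.5695, -0.0308, 0.1223]
tool_rot: [-0.095, 3.138, 0.001]
wrist_force: [0.4, 0.4, -0.1]
width: 0.0279
finger_force: 39.5
clock: 17.75
tool_pos: [0.5776, -0.1375, 0.0391]
tool_rot: [-0.096, 3.136, 0.0]
wrist_force: [-0.9, -0.7, -0.1]
width: 0.0284
finger_force: 39.5
pos [ 0.5776 -0.1375  0.0391] ang 93.5 q [-0.31  0.7   1.67  0.    0.77 -1.95] F [-0.9 -0.7 -0.1] w 0.0284 39.5 t 17.75
shift units (no turn before): [ 0.05 -0.    0.24] turn z units: 0.03 alt -44.97 tilt fix [ 0.    0.05 -0.  ]
shift units after turn: [ 0.05 -0.    0.24]
```

```bash
python3 -m crank '[[0,0,0.12,0,0,0,0],[0,0,0.08,0,0,0,0],[0,0,0.04,0,0,0,0],[0,0,0,0,0,0,0]]'; python3 -m crank '[[0,0,0,0,0,0,0.4],[0,0,0,0,0,0,0.55],[0,0,0,0,0,0,0.55],[0,0,0,0,0,0,0.55],[0,0,-0.4,0,0,0,0.55],[0,0,-0.8,0,0,0,0.6],[0,0,-0.8,0,0,0,0.6],[0,0,-0.5,0,0,0,0.65],[0,0,0,0,0,0,0.65]]'; python3 -c "
from h import *
go(.5529,.2184,.12,-47)"
```

```text
clock: 18.25
tool_pos: [0.5777, -0.1376, 0.0296]
tool_rot: [-0.096, 3.136, 0.0]
wrist_force: [0.4, -0.1, -0.2]
width: 0.0281
finger_force: 39.5
clock: 19.38
tool_pos: [0.5782, -0.1379, 0.1319]
tool_rot: [-0.096, 3.132, -0.002]
wrist_force: [0.6, -0.0, 0.4]
width: 0.0557
finger_force: 0.0
pos [ 0.5782 -0.1379  0.1319] ang 93.5 q [-0.31  0.56  1.63  0.    0.94 -1.95] F [ 0.6 -0.   0.4] w 0.0557 0.0 t 19.375
shift units (no turn before): [0.09 8.93 0.28] turn z units: -9.87 alt 35.13 tilt fix [-0.02  0.11  0.  ]
shift units after turn: [-5.61  6.95  0.3 ]
```

```bash
python3 -m crank '[[0.01,0.99,0,0,0,0,0.7],[0.01,0.99,0,0,0,0,0.7],[0.01,0.99,0,0,0,0,0.7],[0.01,0.99,0,0,0,0,0.7],[0.01,0.99,0,0,0,0,0.7],[0.01,0.99,0,0,0,0,0.7],[0.01,0.99,0,0,0,0,0.7],[0.01,0.99,0,0,0,0,0.7],[0.01,0.99,0,0,0,0,0.7],[0,0,0,0,0,-0.87,0.7]]'; python3 -m crank '[[0,0,0,0,0,-1,0.7],[0,0,0,0,0,-1,0.7],[0,0,0,0,0,-1,0.7],[0,0,0,0,0,-1,0.7],[0,0,0,0,0,-1,0.7],[0,0,0,0,0,-1,0.7],[0,0,0,0,0,-1,0.7],[0,0,0,0,0,-1,0.7],[0,0,0,0,0,-1,0.7],[0,0,0,0,0,0,0.7]]'; python3 -c "
from h import *
go(.5529,.2184,.021,-47)
r=grab(); print(blobs(r,(305,155,412,240),'green',.012,3),blobs(r,(305,155,412,240),'copper',.04,5))"
```

```text
clock: 20.62
tool_pos: [0.5511, 0.2201, 0.1288]
tool_rot: [-0.198, 3.132, 0.0]
wrist_force: [0.3, -0.5, 0.2]
width: 0.0596
finger_force: 0.0
clock: 21.88
tool_pos: [0.5516, 0.2177, 0.129]
tool_rot: [-1.149, 2.921, -0.002]
wrist_force: [0.5, 0.6, 0.1]
width: 0.0601
finger_force: 0.0
pos [0.5516 0.2177 0.129 ] ang 133.0 q [ 0.3   0.56  1.64 -0.    0.94 -2.02] F [0.5 0.6 0.1] w 0.0601 0.0 t 21.875
shift units (no turn before): [-0.03 -0.    2.7 ] turn z units: -0.01 alt 44.99 tilt fix [-0.03  0.03  0.  ]
shift units after turn: [-0.04 -0.01  2.7 ]
[([382.3, 204.7], 21, [0.5028, -0.2733]), ([384.8, 225.0], 26, [0.4496, -0.2768])] [([330.3, 176.9], 60, [0.5743, -0.136]), ([384.1, 214.5], 142, [0.4743, -0.269])]
```

```bash
python3 -m crank '[[-0.03,0,0.8,0,0,0,0.7],[0,0,0.8,0,0,0,0.7],[0,0,0.6,0,0,0,0.7],[0,0,0.3,0,0,0,0.7],[0,0,0.15,0,0,0,0.7],[0,0,0.05,0,0,0,0.7],[0,0,0,0,0,0,0.7]]' 60; python3 -c "
from h import *
go(.5529,.2184,.021,-47)"
```

```text
clock: 22.8
tool_pos: [0.5536, 0.2188, 0.0222]
tool_rot: [-1.149, 2.919, -0.002]
wrist_force: [-0.2, 0.3, 0.0]
width: 0.0598
finger_force: 0.0
pos [0.5536 0.2188 0.0222] ang 133.0 q [ 0.3   0.73  1.67 -0.    0.74 -2.02] F [-0.2  0.3  0. ] w 0.0598 0.0 t 22.8
shift units (no turn before): [0.02 0.   0.03] turn z units: -0.0 alt 45.0 tilt fix [-0.04  0.06  0.  ]
shift units after turn: [0.02 0.   0.03]
```

```bash
python3 -m crank '[[0,0,0,0,0,0,0],[0,0,0,0,0,0,0],[0,0,0,0,0,0,0],[0,0,0,0,0,0,0],[0,0,0,0,0,0,0]]' 60; python3 -m crank '[[0,0,-0.3,0,0,0,0],[0,0,-0.5,0,0,0,0],[0,0,-0.7,0,0,0,0],[0,0,-0.8,0,0,0,0],[0,0,-0.3,0,0,0,0],[0,0,0,0,0,0,0]]'; python3 -c "
from h import *
go(.4678,-.1442,.12,93.4)
r=grab('scene');cv2.imwrite('pics/s3.png',cv2.resize(r['pixels'][60:290,60:400,::-1],None,fx=2.3,fy=2.3))"
```

```text
clock: 23.42
tool_pos: [0.5536, 0.2188, 0.0223]
tool_rot: [-1.149, 2.918, -0.002]
wrist_force: [-1.4, -1.0, 6.3]
width: 0.025
finger_force: 58.9
clock: 24.18
tool_pos: [0.553, 0.2187, 0.1264]
tool_rot: [-1.149, 2.918, -0.002]
wrist_force: [0.0, 0.6, -1.0]
width: 0.025
finger_force: 59.4
pos [0.553  0.2187 0.1264] ang 133.0 q [ 0.3   0.57  1.63 -0.    0.93 -2.02] F [ 0.   0.6 -1. ] w 0.025 59.4 t 24.175
shift units (no turn before): [ 7.75 -5.18  0.14] turn z units: 9.9 alt -35.1 tilt fix [-0.05  0.06  0.  ]
shift units after turn: [ 2.66 -8.93  0.16]
```

View pics/s3.png

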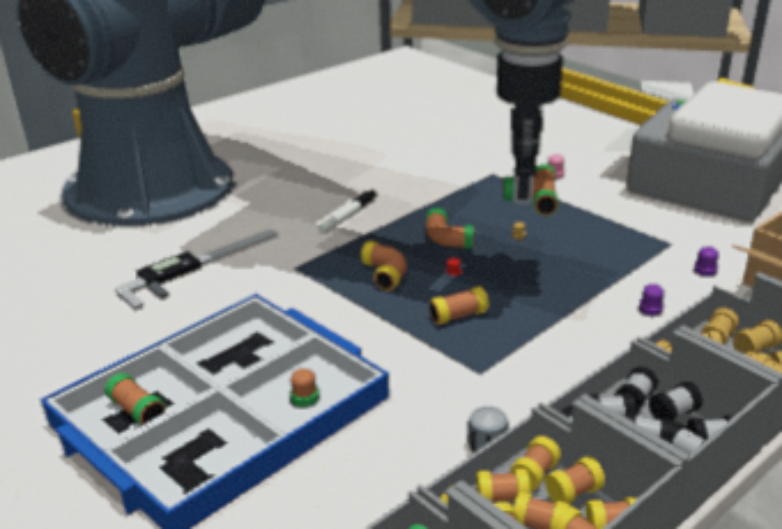

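```bash
python3 -m crank '[[0,0,0,0,0,0.99,0],[0,0,0,0,0,0.99,0],[0,0,0,0,0,0.99,0],[0,0,0,0,0,0.99,0],[0,0,0,0,0,0.99,0],[0,0,0,0,0,0.99,0],[0,0,0,0,0,0.99,0],[0,0,0,0,0,0.99,0],[0,0,0,0,0,0.99,0],[0,0,0,0,0,0.99,0]]'; python3 -m crank '[[0.2,-0.6,0,0,0,0,0],[0.3,-0.93,0,0,0,0,0],[0.3,-0.93,0,0,0,0,0],[0.3,-0.93,0,0,0,0,0],[0.3,-0.93,0,0,0,0,0],[0.3,-0.93,0,0,0,0,0],[0.3,-0.93,0,0,0,0,0],[0.3,-0.93,0,0,0,0,0],[0.3,-0.93,0,0,0,0,0],[0.3,-0.89,0,0,0,0,0]]'; python3 -m crank '[[0,0,0,0,0,0,0]]';  python3 -c "
from h import *
go(.4581,-.1448,.0273,93.4)"
```

```text
clock: 25.48
tool_pos: [0.5521, 0.2184, 0.1241]
tool_rot: [-0.089, 3.139, -0.001]
wrist_force: [0.1, 0.4, -2.0]
width: 0.025
finger_force: 59.3
clock: 26.72
tool_pos: [0.4571, -0.1458, 0.1241]
tool_rot: [-0.093, 3.138, 0.002]
wrist_force: [0.5, 0.2, -1.4]
width: 0.0251
finger_force: 59.4
clock: 26.85
tool_pos: [0.4571, -0.1463, 0.1242]
tool_rot: [-0.088, 3.138, 0.001]
wrist_force: [-0.4, -0.3, -2.3]
width: 0.0252
finger_force: 59.6
pos [ 0.4571 -0.1463  0.1242] ang 93.2 q [-0.41  0.4   1.94  0.    0.8  -2.04] F [-0.4 -0.3 -2.3] w 0.0252 59.6 t 26.85
shift units (no turn before): [-0.02  0.03  2.42] turn z units: -0.04 alt 44.96 tilt fix [ 0.01  0.04 -0.  ]
shift units after turn: [-0.03  0.04  2.42]
```

```bash
python3 -m crank '[[0,0.04,0.8,0,0,0,0],[0,0,0.7,0,0,0,0],[0,0,0.5,0,0,0,0],[0,0,0.2,0,0,0,0],[0,0,0.1,0,0,0,0],[0,0,0.06,0,0,0,0],[0,0,0.04,0,0,0,0],[0,0,0.02,0,0,0,0],[0,0,0,0,0,0,0]]';python3 -c "
from h import *
go(.4581,-.1448,.0273,93.4)"
```

```text
clock: 27.98
tool_pos: [0.4585, -0.1432, 0.0285]
tool_rot: [-0.093, 3.136, 0.0]
wrist_force: [0.1, -0.3, -0.9]
width: 0.0251
finger_force: 59.6
pos [ 0.4585 -0.1432  0.0285] ang 93.4 q [-0.4   0.58  1.97  0.    0.59 -2.03] F [ 0.1 -0.3 -0.9] w 0.0251 59.6 t 27.975
shift units (no turn before): [ 0.01 -0.04  0.03] turn z units: -0.0 alt 45.0 tilt fix [-0.    0.06  0.  ]
shift units after turn: [ 0.01 -0.04  0.03]
```

```bash
python3 -m crank '[[0,0,0.03,0,0,0,0],[0,0,0,0,0,0,0],[0,0,0,0,0,0,0.4],[0,0,0,0,0,0,0.55],[0,0,0,0,0,0,0.55],[0,0,0,0,0,0,0.55]]'; python3 -m crank '[[0,0,-0.4,0,0,0,0.55],[0,0,-0.8,0,0,0,0.55],[0,0,-0.8,0,0,0,0.6],[0,0,-0.5,0,0,0,0.6],[0,0,0,0,0,0,0.6]]'; python3 -c "
from h import *
go(.4106,.2101,.12,45)"
```

```text
clock: 28.72
tool_pos: [0.4585, -0.1432, 0.0272]
tool_rot: [-0.093, 3.136, 0.0]
wrist_force: [-0.3, -0.2, -1.1]
width: 0.0465
finger_force: 0.0
clock: 29.35
tool_pos: [0.4588, -0.1435, 0.1291]
tool_rot: [-0.093, 3.133, -0.002]
wrist_force: [-0.2, 0.3, -0.5]
width: 0.0514
finger_force: 0.0
pos [ 0.4588 -0.1435  0.1291] ang 93.4 q [-0.4   0.39  1.93  0.    0.81 -2.03] F [-0.2  0.3 -0.5] w 0.0514 0.0 t 29.35
shift units (no turn before): [0.68 8.9  0.21] turn z units: 12.1 alt -32.9 tilt fix [-0.02  0.11  0.  ]
shift units after turn: [7.1  5.4  0.23]
```

```bash
python3 -m crank '[[0.07,0.89,0,0,0.05,0,0.6],[0.07,0.89,0,0,0.05,0,0.6],[0.07,0.89,0,0,0,0,0.6],[0.07,0.89,0,0,0,0,0.6],[0.07,0.89,0,0,0,0,0.6],[0.07,0.89,0,0,0,0,0.6],[0.07,0.89,0,0,0,0,0.6],[0.07,0.89,0,0,0,0,0.6],[0.07,0.89,0,0,0,0,0.6],[0.07,0.89,0,0,0,0,0.6]]'; python3 -m crank '[[0,0,0,0,0,1,0.6],[0,0,0,0,0,1,0.6],[0,0,0,0,0,1,0.6],[0,0,0,0,0,1,0.6],[0,0,0,0,0,1,0.6],[0,0,0,0,0,1,0.6],[0,0,0,0,0,1,0.6],[0,0,0,0,0,1,0.6],[0,0,0,0,0,1,0.6],[0,0,0,0,0,1,0.6]]';  python3 -m crank '[[0,0,0,0,0,1,0.6],[0,0,0,0,0,1,0.6],[0,0,0,0,0,0.1,0.6],[0,0,0,0,0,0,0.6]]'; python3 -c "
from h import *
go(.4106,.2101,.021,45)"
```

```text
clock: 30.6
tool_pos: [0.4083, 0.2116, 0.1266]
tool_rot: [0.093, -3.136, 0.001]
wrist_force: [-0.2, 0.7, 0.4]
width: 0.0512
finger_force: 0.0
clock: 31.85
tool_pos: [0.4086, 0.2104, 0.1266]
tool_rot: [-0.989, -2.978, 0.003]
wrist_force: [-0.2, 0.6, 0.6]
width: 0.0511
finger_force: 0.0
clock: 32.35
tool_pos: [0.4088, 0.2105, 0.1269]
tool_rot: [-1.199, -2.9, 0.003]
wrist_force: [0.3, 0.1, 0.1]
width: 0.0514
finger_force: 0.0
pos [0.4088 0.2105 0.1269] ang 45.1 q [ 0.37  0.37  1.98  0.    0.8  -0.41] F [0.3 0.1 0.1] w 0.0514 0.0 t 32.35
shift units (no turn before): [-0.04  0.03  2.65] turn z units: 0.02 alt -44.98 tilt fix [-0.04 -0.03  0.  ]
shift units after turn: [-0.04  0.02  2.65]
```

```bash
python3 -m crank '[[-0.02,0.02,0.8,0,0,0,0.6],[0,0,0.8,0,0,0,0.6],[0,0,0.6,0,0,0,0.6],[0,0,0.3,0,0,0,0.6],[0,0,0.13,0,0,0,0.6],[0,0,0,0,0,0,0.6]]' 60;  python3 -m crank '[[0,0,0,0,0,0,0],[0,0,0,0,0,0,0],[0,0,0,0,0,0,0],[0,0,0,0,0,0,0],[0,0,0,0,0,0,0]]' 60; python3 -m crank '[[0,0,-0.3,0,0,0,0],[0,0,-0.5,0,0,0,0],[0,0,-0.7,0,0,0,0],[0,0,-0.8,0,0,0,0],[0,0,-0.3,0,0,0,0],[0,0,0,0,0,0,0]]'; python3 -c "
from h import *
go(.5832,-.2666,.12,3.4)
r=grab('scene');cv2.imwrite('pics/s4.png',cv2.resize(r['pixels'][60:290,60:400,::-1],None,fx=2.3,fy=2.3))"
```

```text
clock: 33.1
tool_pos: [0.4101, 0.2106, 0.0223]
tool_rot: [-1.201, -2.9, 0.002]
wrist_force: [-0.4, -0.8, 0.1]
width: 0.0511
finger_force: 0.0
clock: 33.72
tool_pos: [0.4104, 0.2109, 0.0229]
tool_rot: [-1.202, -2.901, -0.0]
wrist_force: [-1.1, 1.0, 5.3]
width: 0.0261
finger_force: 76.1
clock: 34.48
tool_pos: [0.4103, 0.2106, 0.1265]
tool_rot: [-1.202, -2.901, 0.0]
wrist_force: [-0.2, 0.5, -1.1]
width: 0.0266
finger_force: 76.5
pos [0.4103 0.2106 0.1265] ang 45.0 q [ 0.37  0.37  1.98  0.    0.8  -0.41] F [-0.2  0.5 -1.1] w 0.0266 76.5 t 34.475
shift units (no turn before): [-11.49  -5.38   0.15] turn z units: 10.4 alt -34.6 tilt fix [-0.01 -0.02  0.  ]
shift units after turn: [-12.16   3.61   0.16]
```

View pics/s4.png

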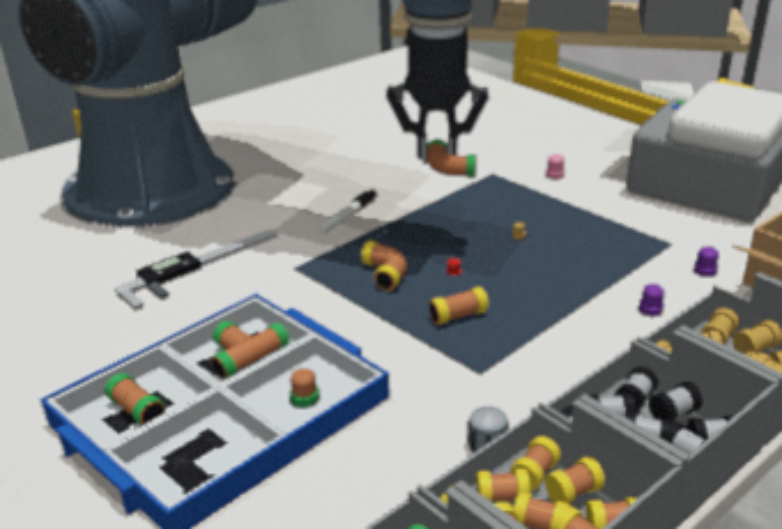

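```bash
python3 -m crank '[[0,0,0,0,0,1,0],[0,0,0,0,0,1,0],[0,0,0,0,0,1,0],[0,0,0,0,0,1,0],[0,0,0,0,0,1,0],[0,0,0,0,0,1,0],[0,0,0,0,0,1,0],[0,0,0,0,0,1,0],[0,0,0,0,0,1,0],[0,0,0,0,0,1,0]]'; python3 -m crank '[[0,0,0,0,0,0.4,0],[0,0,0,0,0,0,0]]'; python3 -c "
from h import *
go(.5745,-.2551,.12,3.4)"
```

```text
clock: 35.78
tool_pos: [0.4095, 0.2103, 0.1247]
tool_rot: [-2.123, -2.311, 0.007]
wrist_force: [-0.4, -0.3, -1.1]
width: 0.0259
finger_force: 76.3
clock: 36.02
tool_pos: [0.4099, 0.2104, 0.1254]
tool_rot: [-2.152, -2.285, 0.005]
wrist_force: [-0.0, 0.0, -1.7]
width: 0.0262
finger_force: 76.3
pos [0.4099 0.2104 0.1254] ang 3.4 q [0.37 0.37 1.98 0.   0.8  0.31] F [-0.   0.  -1.7] w 0.0262 76.3 t 36.025
shift units (no turn before): [-11.86   3.41   0.13] turn z units: 0.01 alt -44.99 tilt fix [-0.06  0.    0.  ]
shift units after turn: [-11.86   3.42   0.13]
```

```bash
python3 -m crank '[[-0.6,0.17,0,0,0,0,0],[-0.95,0.27,0,0,0,0,0],[-0.95,0.27,0,0,0,0,0],[-0.95,0.27,0,0,0,0,0],[-0.95,0.27,0,0,0,0,0],[-0.95,0.27,0,0,0,0,0],[-0.95,0.27,0,0,0,0,0],[-0.95,0.27,0,0,0,0,0],[-0.95,0.27,0,0,0,0,0],[-0.95,0.27,0,0,0,0,0]]'; python3 -m crank '[[-0.95,0.27,0,0,0,0,0],[-0.95,0.27,0,0,0,0,0],[-0.81,0.27,0,0,0,0,0],[0,0,0,0,0,0,0],[0,0,0,0,0,0,0]]'; python3 -c "
from h import *
go(.5745,-.2551,.0281,3.4)"
```

```text
clock: 37.28
tool_pos: [0.5358, -0.1499, 0.1254]
tool_rot: [-2.152, -2.286, 0.003]
wrist_force: [0.7, 0.3, -1.1]
width: 0.0261
finger_force: 76.4
clock: 37.9
tool_pos: [0.5739, -0.2543, 0.1251]
tool_rot: [-2.152, -2.285, 0.004]
wrist_force: [0.6, 0.2, -1.0]
width: 0.0264
finger_force: 76.5
pos [ 0.5739 -0.2543  0.1251] ang 3.4 q [-0.49  0.63  1.53 -0.    0.98 -0.55] F [ 0.6  0.2 -1. ] w 0.0264 76.5 t 37.9
shift units (no turn before): [-0.02  0.02  2.42] turn z units: 0.01 alt -44.99 tilt fix [-0.06 -0.01  0.  ]
shift units after turn: [-0.02  0.01  2.42]
```

```bash
python3 -m crank '[[0.02,0,0.8,0,0,0,0],[0,0,0.7,0,0,0,0],[0,0,0.5,0,0,0,0],[0,0,0.2,0,0,0,0],[0,0,0.1,0,0,0,0],[0,0,0.06,0,0,0,0],[0,0,0.04,0,0,0,0],[0,0,0.02,0,0,0,0],[0,0,0,0,0,0,0]]';python3 -c "
from h import *
go(.5745,-.2551,.0279,3.4)"
```

```text
clock: 39.02
tool_pos: [0.5741, -0.2542, 0.029]
tool_rot: [-2.154, -2.285, 0.003]
wrist_force: [-0.7, -0.7, -0.5]
width: 0.026
finger_force: 76.4
pos [ 0.5741 -0.2542  0.029 ] ang 3.4 q [-0.49  0.76  1.57 -0.    0.81 -0.55] F [-0.7 -0.7 -0.5] w 0.026 76.4 t 39.025
shift units (no turn before): [-0.02  0.01  0.03] turn z units: -0.0 alt 45.0 tilt fix [-0.04  0.    0.  ]
shift units after turn: [-0.02  0.01  0.03]
```

```bash
python3 -m crank '[[0,0,0.03,0,0,0,0],[0,0,0,0,0,0,0],[0,0,0,0,0,0,0.35],[0,0,0,0,0,0,0.46],[0,0,0,0,0,0,0.46],[0,0,0,0,0,0,0.46]]'; python3 -m crank '[[0,0,-0.3,0,0,0,0.46],[0,0,-0.7,0,0,0,0.46],[0,0,-0.8,0,0,0,0.5],[0,0,-0.8,0,0,0,0.6],[0,1,-0.5,0,0,0,0.6],[0.9,0,0,0,0,0,0.6],[0.9,0,0,0,0,0,0.6],[0.9,0,0,0,0,0,0.6],[0.9,0,0,0,0,0,0.6],[0.9,0,0,0,0,0,0.6]]'; python3 -m crank '[[0.9,0,0,0,0,0,0.6],[0.9,0,0,0,0,0,0.6],[0.9,0,0,0,0,0,0.6],[0.9,0,0,0,0,0,0.6],[0,0,0,0,0,0,0.6],[0,0,0,0,0,0,0.6]]'; python3 -c "
from h import *
r=grab();cv2.imwrite('pics/t5.png',cv2.resize(r['pixels'][130:280,100:420,::-1],None,fx=2.5,fy=2.5))
B=(305,155,412,240)
for k in('green','copper'): print(k,*blobs(r,B,k,.0235,5),sep='\n')
print(blobs(r,(115,145,275,278),'yellow'))
r=grab('scene');cv2.imwrite('pics/s5.png',cv2.resize(r['pixels'][170:290,60:240,::-1],None,fx=4.4,fy=4.4))"
```

```text
clock: 39.78
tool_pos: [0.5741, -0.2542, 0.0276]
tool_rot: [-2.153, -2.285, 0.003]
wrist_force: [-0.9, 0.5, -0.6]
width: 0.0389
finger_force: 0.0
clock: 41.02
tool_pos: [0.6036, -0.071, 0.1525]
tool_rot: [-2.154, -2.285, 0.002]
wrist_force: [1.2, 0.7, 0.5]
width: 0.0514
finger_force: 0.0
clock: 41.78
tool_pos: [0.5953, 0.0712, 0.152]
tool_rot: [-2.154, -2.285, 0.003]
wrist_force: [-1.2, 0.2, -0.2]
width: 0.0514
finger_force: 0.0
green
([384.9, 159.0], 21, [0.622, -0.2837])
([368.9, 178.5], 32, [0.5709, -0.2391])
([382.3, 204.7], 21, [0.5015, -0.2703])
([347.4, 210.8], 21, [0.4872, -0.1791])
([319.3, 213.3], 27, [0.4821, -0.1064])
([384.8, 225.0], 26, [0.4489, -0.2737])
([334.6, 228.6], 27, [0.4419, -0.1441])
copper
([382.0, 172.8], 227, [0.5852, -0.2741])
([330.3, 176.9], 60, [0.5771, -0.1387])
([333.6, 214.6], 299, [0.478, -0.1432])
([384.0, 214.6], 142, [0.4757, -0.2732])
[([167.5, 212.9], 22, [0.4909, 0.2878])]
```

View pics/t5.png

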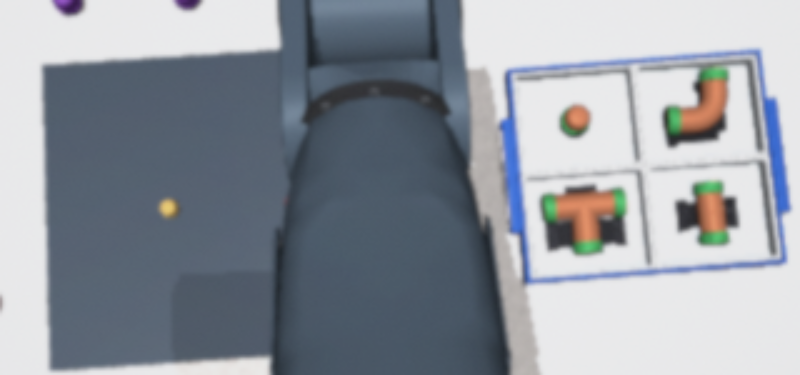

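View pics/s5.png

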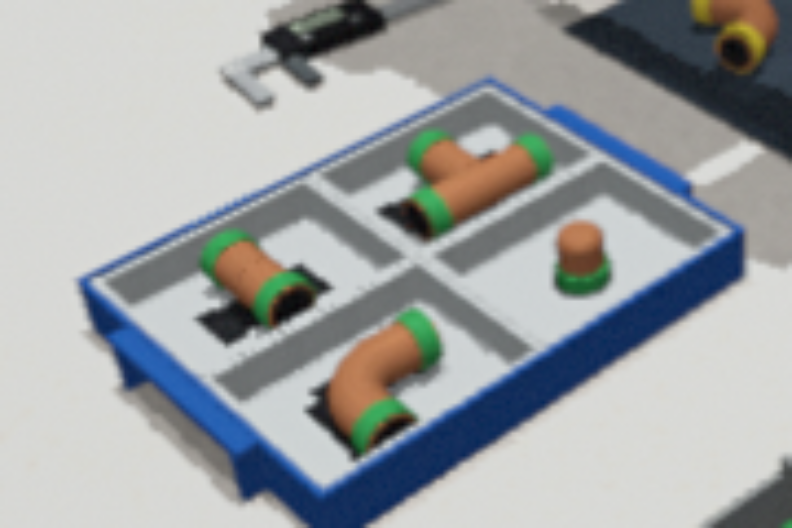

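All four lie flat in their own inserts: cap at (575,120), elbow at (705,105), tee at (585,215) and coupling at (710,213) in the top crop. The gripper is clear of them.

```bash
python3 -c "
from rig import arm
print(arm.finish_job())"
```

```text
the job is handed in; nothing more can be done
None
```

The water kit is packed and handed in at about 42 s of the 128 s allowed: the final pictures show the elbow, tee, coupling and cap each resting in its own insert, and I never touched the gas fittings, though the arm hid them in the last top view; no verdict came back.

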